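# Seal the pickle pail

### The job

The green lid is only laid on its pickle pail: press its edge down firmly, place by place all the way round, until the whole rim has snapped down over the rubber seal and stays down, without forcing the lid or pushing the pail about. Leave the white vent plug in the middle up so that the air can escape until the rim is sealed all round, and only then push the plug fully in. Leave the blue-lidded pail and the rest of the counter as they are.

Things in the scene. Friction and masses are not known exactly. Their poses are not given: they have to be found in the camera images.
- pail: White round pail of pickles, about 120 mm high to its rim, 173 mm across the neck, about 1.8 kg, standing loose on the counter under the green lid. Origin: centre of its underside, z up. An orange-red silicone seal ring runs round the outside of the neck, 10 mm below the rim. The rim is warped: rim and seal lie up to 3 mm higher or lower from place to place, hidden under the lid.
- lid: Green lid, 189 mm across, 0.2 kg, lying unsealed on the pail. Origin: on its axis, level with the rim plate's underside, z up: about 120 mm above the pail's origin when sealed, 126 to 130 now. Rim plate 4 mm thick, skirt 16 mm; the stiff centre disc (112 mm across) tops out 7.5 mm above the origin, sinks by and by as the rim goes down and may tilt a few degrees. Over 32 N on lid or plug is forcing it.
- vent (a joint): How far the vent plug is pushed in, m: 0 up (open), 0.008 fully in (shut). It moves with about 4 N and stays where it is left.
- vent_top (a point): Centre of the top of the white vent plug, a 32 mm round knob in the middle of the lid; its top stands 17.5 mm above the lid's origin when up and 9.5 mm when fully in. The lid's middle may give by up to 6 mm under the push.
- other_pail: The other white pail, with a dark blue lid, already sealed: 189 mm across, 130 mm high, origin in the centre of its underside. To be left alone.
- mark0 (a point): White round thumb mark (16 mm) of rim field 0: a point on the field's flat top, 86 mm from the lid's axis, 8 mm inside the edge; 121 to 127 mm above the pail's origin when that field is home (it depends on the warped rim there), 128 to 134 when not. The flexible rim is slit into 8 fields; field k lies at 45 degrees x k in the lid's x-y plane.
- mark1 (a point): White round thumb mark (16 mm) of rim field 1: a point on the field's flat top, 86 mm from the lid's axis, 8 mm inside the edge; 121 to 127 mm above the pail's origin when that field is home (it depends on the warped rim there), 128 to 134 when not. A field pressed at its mark gives way at 6 to 19 N, snaps over the seal about 6 mm and bottoms hard about 7.5 mm after meeting it; let go earlier, it comes up again. Pressing one may spring another up.
- mark2 (a point): White round thumb mark (16 mm) of rim field 2: a point on the field's flat top, 86 mm from the lid's axis, 8 mm inside the edge; 121 to 127 mm above the pail's origin when that field is home (it depends on the warped rim there), 128 to 134 when not.
- mark3 (a point): White round thumb mark (16 mm) of rim field 3: a point on the field's flat top, 86 mm from the lid's axis, 8 mm inside the edge; 121 to 127 mm above the pail's origin when that field is home (it depends on the warped rim there), 128 to 134 when not.
- mark4 (a point): White round thumb mark (16 mm) of rim field 4: a point on the field's flat top, 86 mm from the lid's axis, 8 mm inside the edge; 121 to 127 mm above the pail's origin when that field is home (it depends on the warped rim there), 128 to 134 when not.
- mark5 (a point): White round thumb mark (16 mm) of rim field 5: a point on the field's flat top, 86 mm from the lid's axis, 8 mm inside the edge; 121 to 127 mm above the pail's origin when that field is home (it depends on the warped rim there), 128 to 134 when not.
- mark6 (a point): White round thumb mark (16 mm) of rim field 6: a point on the field's flat top, 86 mm from the lid's axis, 8 mm inside the edge; 121 to 127 mm above the pail's origin when that field is home (it depends on the warped rim there), 128 to 134 when not.
- mark7 (a point): White round thumb mark (16 mm) of rim field 7: a point on the field's flat top, 86 mm from the lid's axis, 8 mm inside the edge; 121 to 127 mm above the pail's origin when that field is home (it depends on the warped rim there), 128 to 134 when not.
- dish: Small blue sauce dish (68 mm across) beyond the pails; origin under its centre. To be left alone.
- soy: Dark soy sauce bottle, 140 mm high; origin under its centre. To be left alone.
- lemons: Steel bowl of lemons, 136 mm across, about 80 mm high; origin under its centre. To be left alone.
- trays: Stack of red-edged black trays, 180 by 260 by 74 mm; origin under its centre. To be left alone.

How it is judged:
By the outcome, as a careful person would: the job done as asked, in the order asked, and still so for the second after the job is handed in, with the robot touching nothing.
It also fails if it takes over 70 s, if anything falls off the work surface, if the arm or the gripper's body presses on something with over 40 N, if the wrist force passes 120 N, or if a joint passes its speed limit or range.

### The arm

A 7-joint arm with a two-finger parallel gripper is mounted at the origin on the work surface. World frame = base frame: x ahead of the robot, y to its left, z up, the work surface at z = 0. Lengths are in mm, angles in rad, forces in N, time in s.
With the tool pointing down it reaches from about 425 to 875 mm from the base axis. Payload 4.7 kg.
Tool frame: the origin (TCP) lies at the very end of the fingers, on their centre line; the grasp point (between the pads) lies manip.pinch_z behind it (manip.pinch_z is the distance from the TCP to the grasp point, in mm); z points along the fingers, y is the line along which they close (so a half turn about z gives the same grasp; the last joint's range is limited). The gripper opens to 85 mm and grips with 20 to 120 N. Pads are 22 mm wide; open, the fingers measure 114 mm over their backs; the gripper's body (76 mm by 85 mm) begins 54 mm behind the grasp point. The pads swing forward as they close: fully open they stand 13 mm farther back than shut.
Start: joints at [-1.234, 0.321, -0.07, 1.45, 0.023, 1.371, -0.057], TCP at [206.222, 616.439, 231.349] pointing down, gripper open.
Joint ranges: [-2.86, 2.86], [-0.3, 2.09], [-1.38, 1.24], [0.06, 2.45], [-1.56, 4.7], [0.09, 2.05], [-2.69, 2.69]. Speed limits (rad/s): [2.57, 2.57, 3.14, 3.14, 3.14, 3.14, 3.14].

### API

Orientations are given as a unit quaternion [x, y, z, w].
In Python, from bench import manip gives the robot as it stands.
- The arm moves only by the shell command python3 -m inch 'ROWS'. ROWS is JSON, a list of rows, each a list of 7 numbers: the opening, from 0 (shut) to 1 (fully open), then the shift along the tool's x, y, z in cm, then the turn, a rotation vector about the tool's x, y, z in rad. In form: [[fingers, dx, dy, dz, ax, ay, az], ...]. A call has exactly 5 rows; each row is the pose to reach, as a shift and turn from the pose commanded when the call began, along the tool's axes at that moment; what a row does not reach only later rows make up. A row lasts 1/10 s, in which the tool goes at most 50 mm and 8.59 degrees, less where a joint would pass 70% of its speed; a pose out of reach is approached as far as the arm can. A call with a gripper value outside its range is refused whole. The fingers move at their own pace and stop on an object; the grip force is fixed at half the most. Time passes only in rows, so rows that repeat a pose let the fingers close, or fill a call up. It gives the time, the measured TCP pose, the force, the opening and the grip force at its end, in the units of the state.
- manip.get_obs(): the state, without advancing time (a new reading comes with each control period).
- manip.get_image(name): name is "side" or "top" or "wrist"; returns (picture, depth): 384x512x3 uint8, blue, green, red; 384x512 float32, mm along the optical axis (not along the pixel's ray), 0 where there is no reading.
- manip.camera_params(name): a dict with "intrinsics" (3x3 intrinsics, pixels), "k1" (the pictures are not rectified: a ray, as slopes to the right and down, at radius r is drawn at 1 + k1 r^2 times it, then the intrinsics apply), "T" (4x4, takes a point from camera to world coordinates); the wrist camera has in their place "T_tool_cam" (4x4, takes a point from camera to tool coordinates, whose origin is the TCP and whose axes are the flange's). Camera axes: x right, y down, z forward; pixel columns grow to the right and rows downward; lengths in mm; the calibration is good to about 2 mm. A picture is of the moment at which its call begins: read the wrist's pose just before it. camera_params takes no time and is no camera call.
- manip.close_job(): hands the job in; it is judged then, once.
Trained networks look in the newest picture that a camera, given by its name, has taken for a name from the list of things; names that differ only in an ending like _2 or _b are one class to them, and where a whole thing is asked for, a point or a joint stands for the part that bears it (a point fixed in the world has none). Each returns a list of dicts, best first, with "confidence" (0 to 1); they miss things now and then, are a little off and sometimes report something else, mostly with a low value. They report only what shows in the picture. A call takes as long as a camera call.
- manip.look_for(camera, target): "centre" ([column, row] as shares, 0 to 1, of the picture: columns of its width, rows of its height, amid what is visible of it).
- manip.landmark_of(camera, target): "centre" ([column, row] as shares, 0 to 1, of the picture: columns of its width, rows of its height: a listed point, or the origin of a listed thing).
The state is a dict: "time_s": time; "joint_pos": joint angles; "dq": joint speeds; "joint_efforts": joint torques, N m; "eef_pos": TCP position; "eef_rot": TCP orientation; "wrist_force": force on the tool from outside, world axes, zero at the start; "ft_torque": the same for the moment, N m; "opening": opening from 0.0 (shut) to 1.0 (fully open); "gripper_force": force on a finger pad.
Only numpy, scipy, OpenCV 4.12 (cv2) and the standard library are available. Lean on these libraries where they do the work, as an engineer would, in place of code of your own. Each camera call takes 0.05 s, during which the arm holds its last target. There are 200 camera calls.

## Working session

There is one attempt and no reset: what is moved stays moved. The work goes in short steps, Python scripts to look and compute and a shell command to move; the robot and the scene stay as the last step left them, time stands still between calls to the robot, and variables do not carry over. Pictures are saved under pics/ and viewed, at most 10 in all, crops included, and the job is handed in when it is done.

```bash
ls; mkdir -p pics; cat > h.py <<'E'
import numpy as np, cv2
from bench import manip
from scipy.spatial.transform import Rotation as R
def pix2w(cam,u,v,d,T=None):
    p=manip.camera_params(cam);K=np.array(p["intrinsics"])
    x,y=(u-K[0,2])/K[0,0],(v-K[1,2])/K[1,1]
    rd=np.hypot(x,y);r=rd
    for _ in range(20): r=rd/(1+p["k1"]*r*r)
    s=r/rd if rd>0 else 1
    T=np.array(p["T"]) if T is None else T
    return (T@np.array([x*s*d,y*s*d,d,1]))[:3]
def wristT(o):
    T=np.eye(4);T[:3,:3]=R.from_quat(o["eef_rot"]).as_matrix();T[:3,3]=o["eef_pos"]
    return T@np.array(manip.camera_params("wrist")["T_tool_cam"])
E
python3 - <<'E'
from h import *
o=manip.get_obs();print({k:np.round(v,3) for k,v in o.items()}, manip.pinch_z)
im,d=manip.get_image("top");cv2.imwrite("pics/top.png",im);np.save("top_d.npy",d)
im2,d2=manip.get_image("side");cv2.imwrite("pics/side.png",im2)
for n in ["lid","vent_top"]+["mark%d"%k for k in range(8)]+["other_pail"]:
    for r in manip.landmark_of("top",n)[:2]:
        u,v=r["centre"][0]*512,r["centre"][1]*384
        dd=d[int(min(v,383)),int(min(u,511))]
        print(n,round(r["confidence"],2),round(u,1),round(v,1),dd,pix2w("top",u,v,dd).round(1))
E
```

```text
pics
{'time_s': np.float64(0.0), 'joint_pos': array([-1.234,  0.322, -0.07 ,  1.452,  0.023,  1.371, -0.057]), 'dq': array([ 0.002, -0.001, -0.001,  0.   ,  0.002,  0.001,  0.001]), 'joint_efforts': array([-0.0000e+00, -4.9359e+01, -3.8200e-01, -3.1433e+01,  1.3000e-02,
        1.1000e-02, -0.0000e+00]), 'eef_pos': array([206.064, 615.898, 230.211]), 'eef_rot': array([ 0.161,  0.987, -0.001, -0.   ]), 'wrist_force': array([ 0.587,  0.4  , -0.018]), 'ft_torque': array([-0.029,  0.015, -0.042]), 'gripper_force': np.float64(0.0), 'opening': np.float64(0.997)} 18.700000000000003
lid 0.72 222.9 202.8 1208.8284 [520.5 171.6 140.6]
mark0 0.77 249.6 209.3 1211.6066 [501.8  88.8 133.7]
mark0 0.76 201.1 195.6 1219.3097 [543.6 241.2 134.8]
mark1 0.77 249.6 209.3 1211.6066 [501.8  88.8 133.7]
mark1 0.76 201.1 195.6 1219.3097 [543.6 241.2 134.8]
mark2 0.77 249.6 209.3 1211.6066 [501.8  88.8 133.7]
mark2 0.76 201.1 195.6 1219.3097 [543.6 241.2 134.8]
mark3 0.77 249.6 209.3 1211.6066 [501.8  88.8 133.7]
mark3 0.76 201.1 195.6 1219.3097 [543.6 241.2 134.8]
mark4 0.77 249.6 209.3 1211.6066 [501.8  88.8 133.7]
mark4 0.76 201.1 195.6 1219.3097 [543.6 241.2 134.8]
mark5 0.77 249.6 209.3 1211.6066 [501.8  88.8 133.7]
mark5 0.76 201.1 195.6 1219.3097 [543.6 241.2 134.8]
mark6 0.77 249.6 209.3 1211.6066 [501.8  88.8 133.7]
mark6 0.76 201.1 195.6 1219.3097 [543.6 241.2 134.8]
mark7 0.77 249.6 209.3 1211.6066 [501.8  88.8 133.7]
mark7 0.76 201.1 195.6 1219.3097 [543.6 241.2 134.8]
other_pail 0.59 330.9 200.7 1221.5376 [ 531.9 -165.9  128.4]
other_pail 0.2 280.5 164.5 1372.4374 [681.5 -13.8   4.8]
```

View pics/top.png

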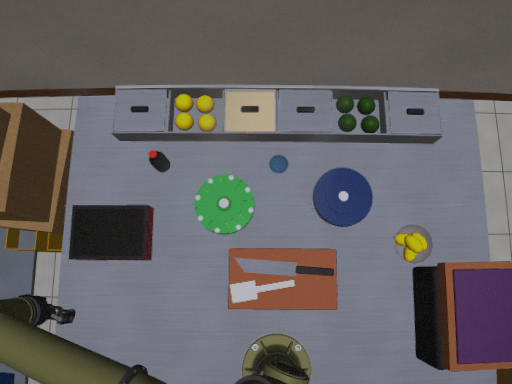

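```bash
python3 - <<'E'
from h import *
im,d=manip.get_image("top")
s=set()
pts=[]
for r in manip.landmark_of("top","mark0"):
    u,v=r["centre"][0]*512,r["centre"][1]*384
    p=pix2w("top",u,v,d[int(v),int(u)]);print(round(r["confidence"],2),p.round(1),round(u),round(v))
for r in manip.landmark_of("top","vent_top")+manip.look_for("top","vent_top"):
    u,v=r["centre"][0]*512,r["centre"][1]*384
    print(u,v,pix2w("top",u,v,d[int(v),int(u)]))
# green mask
h=cv2.cvtColor(im,cv2.COLOR_BGR2HSV)
m=cv2.inRange(h,(40,60,40),(85,255,255))
n,l,st,c=cv2.connectedComponentsWithStats(m);print(st[1:][st[1:,4]>60],c[1:][st[1:,4]>60])
E
```

```text
0.77 [468.7 234.8 130.2] 202 220
0.76 [442.6 185.2 132.1] 218 228
0.73 [602.2 146.9 127.9] 232 178
0.68 [559.   97.5 131.4] 247 191
0.62 [495.9  83.9 130.4] 251 211
0.54 [443.7 134.  132.8] 235 228
223.488 205.01760000000002 [513.13778521 169.41229179 142.96913108]
222.6176 203.712 [516.70114167 171.91010813 146.00002637]
211.3024 184.3968 [580.97470674 211.14306958 129.30606501]
[[ 338   95   16   16  196]
 [ 359   97   16   15  195]
 [ 339  114   17   16  203]
 [ 363  116   16   16  198]
 [ 194  174   61   60 2596]] [[345.58673469 102.74489796]
 [366.55384615 104.09230769]
 [347.43349754 121.64039409]
 [370.48484848 123.15656566]
 [223.9664869  203.88020031]]
```

```bash
cat >> h.py <<'E'
def toolshift(target):
    o=manip.get_obs();M=R.from_quat(o["eef_rot"]).as_matrix()
    return (M.T@(np.array(target)-o["eef_pos"])/10).round(2)
E
python3 - <<'E'
from h import *
print(manip.camera_params("wrist"))
for r in [(518,167,330)]: print(toolshift(r))
E
```

```text
{'intrinsics': array([[289.31331651,   0.        , 257.37272785],
       [  0.        , 289.31331651, 189.1886823 ],
       [  0.        ,   0.        ,   1.        ]]), 'k1': 0.008665978876906288, 'T_tool_cam': array([[-5.81318567e-04, -9.49118858e-01, -3.14917539e-01,
         8.15420100e+01],
       [ 9.99999593e-01, -7.69250398e-04,  4.72478382e-04,
        -5.07373007e-01],
       [-6.90688584e-04, -3.14917136e-01,  9.49118918e-01,
        -1.41851849e+02],
       [ 0.00000000e+00,  0.00000000e+00,  0.00000000e+00,
         1.00000000e+00]])}
[-43.83 -32.74  -9.86]
```

```bash
python3 -m inch '[[0,-4,-3,-2,0,0,0],[0,-8,-6,-4,0,0,0],[0,-12,-9,-6,0,0,0],[0,-16,-12,-8,0,0,0],[0,-20,-15,-8,0,0,0]]'; python3 -m inch '[[0,-4,-3,0,0,0,0],[0,-8,-6,0,0,0,0],[0,-12,-9,0,0,0,0],[0,-16,-12,0,0,0,0],[0,-20,-15,0,0,0,0]]'; python3 -m inch '[[0,-2,-1.5,0,0,0,0],[0,-3.5,-2.5,0,0,0,0],[0,-3.5,-2.5,0,0,0,0],[0,-3.5,-2.5,0,0,0,0],[0,-3.5,-2.5,0,0,0,0]]'
cat > see.py <<'E'
from h import *
import sys
from scipy.optimize import least_squares
def see(tag,save=False):
    o=manip.get_obs();T=wristT(o)
    im,d=manip.get_image("wrist")
    if save: cv2.imwrite("pics/%s.png"%tag,im)
    P=[]
    for r in manip.landmark_of("wrist","mark0"):
        u,v=r["centre"][0]*512,r["centre"][1]*384
        a,b=int(u),int(v);w=d[max(0,b-1):b+2,max(0,a-1):a+2]
        P.append((r["confidence"],u,v,*pix2w("wrist",u,v,np.median(w),T)))
    return o,T,im,d,np.array(P)
if __name__=="__main__":
    o,T,im,d,P=see(sys.argv[1],True)
    print(o["time_s"],o["eef_pos"].round(1),o["eef_rot"].round(3))
    print(P.round(1))
    for r in manip.landmark_of("wrist","vent_top"):
        u,v=r["centre"][0]*512,r["centre"][1]*384;print("vent",r["confidence"],u,v,pix2w("wrist",u,v,d[int(v),int(u)],T).round(1))
    Q=P[P[:,0]>.4,3:5]
    def f(q):
        a=q[0:2]+86*np.c_[np.cos(q[2]+np.pi/4*np.arange(8)),np.sin(q[2]+np.pi/4*np.arange(8))]
        return np.linalg.norm(Q[:,None]-a[None],axis=2).min(1)
    best=min((least_squares(f,[518,167,t],loss="soft_l1",f_scale=3) for t in np.linspace(0,.7,8)),key=lambda s:s.cost)
    print(best.x.round(3),best.cost,f(best.x).round(1))
E
python3 see.py w1
```

```text
time_s: 1.35
eef_pos: [341.2, 422.1, 312.8]
eef_rot: [0.16, 0.987, 0.002, 0.001]
wrist_force: [0.6, 1.6, 0.4]
opening: 0.143
gripper_force: 0.0
time_s: 1.85
eef_pos: [483.0, 215.1, 310.5]
eef_rot: [0.161, 0.987, 0.0, 0.0]
wrist_force: [0.7, 0.6, 0.4]
opening: -0.001
gripper_force: 0.0
time_s: 2.35
eef_pos: [506.5, 183.9, 310.0]
eef_rot: [0.159, 0.987, 0.0, -0.0]
wrist_force: [-0.3, 0.5, 1.0]
opening: -0.0
gripper_force: 0.0
2.35 [506.5 183.9 310. ] [ 0.159  0.987  0.    -0.   ]
[[  1.  240.9 107.5 437.2 188.3 133. ]
 [  0.9 205.5 235.9 566.4  96.9 133.4]
 [  0.9 299.8 224.4 589.2 210.6 131. ]
 [  0.8 323.1 177.7 540.5 252.1 131.6]
 [  0.8 185.2 137.2 447.6 119.7 131.9]
 [  0.8 298.8 130.6 480.2 240.2 131.3]
 [  0.7 174.  190.7 500.5  83.6 133.3]
 [  0.6 256.4 248.5 496.  186.4 329. ]]
vent 0.86 249.9072 186.5088 [520.7 170.1 142.7]
[ 5.20979e+02  1.66954e+02 -2.32000e-01] 187.739961351266 [ 1.6  3.1  5.2  1.5  2.1  4.4  0.9 57.4]
```

View pics/w1.png

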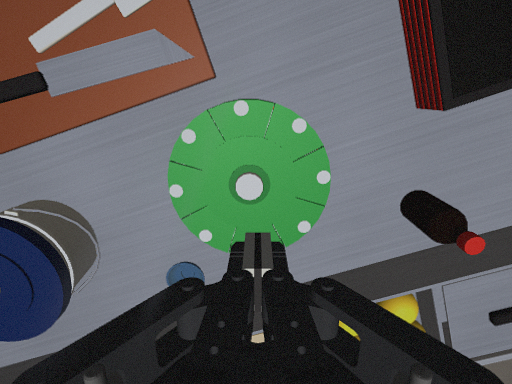

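The picture shows the green lid from above, seven of its eight white marks (e.g. (241,108), (299,125), (324,177)), the vent at (249,187), and the shut fingers hiding the eighth mark at about (257,245). I'll find the marks from their white blobs instead.

```bash
cat > blobs.py <<'E'
from h import *
import sys
from scipy.optimize import least_squares
def blobs(tag=None):
    o=manip.get_obs();T=wristT(o);im,d=manip.get_image("wrist")
    if tag: cv2.imwrite("pics/%s.png"%tag,im)
    h=cv2.cvtColor(im,cv2.COLOR_BGR2HSV)
    g=cv2.inRange(h,(40,60,40),(85,255,255))
    n,l,st,c=cv2.connectedComponentsWithStats(g)
    k=1+st[1:,4].argmax();cs,_=cv2.findContours((l==k).astype(np.uint8),0,2)
    hull=np.zeros_like(g);cv2.fillPoly(hull,[cv2.convexHull(max(cs,key=cv2.contourArea))],255)
    w=cv2.inRange(h,(0,0,140),(180,60,255))&hull
    n,l,st,c=cv2.connectedComponentsWithStats(w)
    out=[]
    for i in range(1,n):
        if st[i,4]<40: continue
        z=np.median(d[l==i]);out.append((st[i,4],*c[i],*pix2w("wrist",*c[i],z,T)))
    return o,im,d,T,np.array(out)
def fit(Q,c0=(518,168)):
    def f(q):
        t=q[2]+np.pi/4*np.arange(8);a=q[:2]+86*np.c_[np.cos(t),np.sin(t)]
        return np.linalg.norm(Q[:,None]-a[None],axis=2).min(1)
    b=min((least_squares(f,[*c0,t],loss="soft_l1",f_scale=2) for t in np.linspace(0,.7,8)),key=lambda s:s.cost)
    return b.x,f(b.x)
if __name__=="__main__":
    o,im,d,T,B=blobs(sys.argv[1] if len(sys.argv)>1 else None)
    print(o["time_s"],B.round(1))
    rr=np.hypot(B[:,3]-518,B[:,4]-168);m=(rr>70)&(rr<100)
    q,e=fit(B[m,3:5]);print(q.round(3),e.round(1))
    for k in range(8):
        t=q[2]+k*np.pi/4;p=[q[0]+86*np.cos(t),q[1]+86*np.sin(t)];print(k,np.round(p,1),toolshift([*p,145]))
E
python3 blobs.py
```

```text
2.5 [[188.  241.1 107.2 437.2 188.1 133.1]
 [179.  299.2 124.7 474.6 241.9 130.9]
 [171.  188.4 135.3 447.1 123.2 131.4]
 [150.  323.6 176.3 539.5 252.6 131.1]
 [567.  249.1 186.2 520.  169.  144.1]
 [144.  175.7 190.1 500.9  85.  132.5]
 [129.  304.2 225.9 593.1 214.7 131.1]
 [128.  205.4 235.  565.5  96.7 133.4]]
[ 5.20293e+02  1.68931e+02 -2.26000e-01] [0.8 0.1 0.3 0.1 0.1 0.1 0.8]
0 [604.1 149.7] [-10.28  -0.12  16.51]
1 [593.2 214.6] [-7.2   5.69 16.51]
2 [539.6 252.7] [-0.91  7.62 16.51]
3 [474.7 241.8] [ 4.91  4.54 16.51]
4 [436.5 188.2] [ 6.84 -1.75 16.51]
5 [447.4 123.3] [ 3.76 -7.57 16.51]
6 [501.   85.1] [-2.53 -9.5  16.51]
7 [565.9  96. ] [-8.35 -6.42 16.51]
```

```bash
python3 -m inch '[[0,3.4,-0.8,0,0,0,0],[0,6.8,-1.7,4,0,0,0],[0,6.8,-1.7,9,0,0,0],[0,6.8,-1.7,14,0,0,0],[0,6.8,-1.7,16.5,0,0,0]]'; python3 -m inch '[[0,0,0,0.2,0,0,0],[0,0,0,0.4,0,0,0],[0,0,0,0.6,0,0,0],[0,0,0,0.8,0,0,0],[0,0,0,1.0,0,0,0]]';  python3 -m inch '[[0,0,0,0.1,0,0,0],[0,0,0,0.2,0,0,0],[0,0,0,0.3,0,0,0],[0,0,0,0.3,0,0,0],[0,0,0,0.3,0,0,0]]'
```

```text
time_s: 3.05
eef_pos: [434.9, 187.1, 141.5]
eef_rot: [0.16, 0.987, -0.001, -0.002]
wrist_force: [0.3, -0.4, 0.9]
opening: 0.0
gripper_force: 0.0
time_s: 3.55
eef_pos: [438.4, 188.1, 136.2]
eef_rot: [0.161, 0.987, 0.001, 0.001]
wrist_force: [0.5, 0.2, 0.0]
opening: 0.001
gripper_force: 0.0
time_s: 4.05
eef_pos: [437.3, 188.2, 132.6]
eef_rot: [0.16, 0.987, 0.0, -0.0]
wrist_force: [-2.5, 0.4, 6.1]
opening: -0.001
gripper_force: 2.6
```

```bash
python3 -m inch '[[0,0,0,0.1,0,0,0],[0,0,0,0.2,0,0,0],[0,0,0,0.2,0,0,0],[0,0,0,0.2,0,0,0],[0,0,0,0.2,0,0,0]]';  python3 -m inch '[[0,0,0,0.1,0,0,0],[0,0,0,0.2,0,0,0],[0,0,0,0.2,0,0,0],[0,0,0,0.2,0,0,0],[0,0,0,0.2,0,0,0]]'
```

```text
time_s: 4.55
eef_pos: [437.5, 188.1, 130.3]
eef_rot: [0.161, 0.987, 0.0, -0.0]
wrist_force: [-3.2, 1.6, 4.9]
opening: 0.001
gripper_force: 2.2
time_s: 5.05
eef_pos: [437.7, 187.2, 127.8]
eef_rot: [0.161, 0.987, -0.0, 0.0]
wrist_force: [0.0, 0.6, 0.7]
opening: 0.001
gripper_force: 0.0
```

```bash
python3 -m inch '[[0,0,0,0.1,0,0,0],[0,0,0,0.2,0,0,0],[0,0,0,0.2,0,0,0],[0,0,0,0.2,0,0,0],[0,0,0,0.2,0,0,0]]';  
```

```text
time_s: 5.55
eef_pos: [437.9, 187.5, 126.8]
eef_rot: [0.161, 0.987, 0.0, 0.0]
wrist_force: [-0.7, -1.3, 6.4]
opening: 0.002
gripper_force: 2.8
```

```bash
python3 -m inch '[[0,0,0,-3.2,0,0,0],[0,-4.5,0.4,-3.2,0,0,0],[0,-9,0.8,-3.2,0,0,0],[0,-13.5,1.2,-3.2,0,0,0],[0,-17.2,1.6,-3.2,0,0,0]]';python3 -m inch '[[0,0,0,0,0,0,0],[0,0,0,0.6,0,0,0],[0,0,0,1.2,0,0,0],[0,0,0,1.9,0,0,0],[0,0,0,2.1,0,0,0]]';  python3 -m inch '[[0,0,0,0.1,0,0,0],[0,0,0,0.2,0,0,0],[0,0,0,0.3,0,0,0],[0,0,0,0.4,0,0,0],[0,0,0,0.5,0,0,0]]'
```

```text
time_s: 6.05
eef_pos: [607.9, 147.3, 157.9]
eef_rot: [0.161, 0.987, -0.0, 0.001]
wrist_force: [-1.3, -0.1, -0.4]
opening: -0.001
gripper_force: 0.0
time_s: 6.55
eef_pos: [604.2, 148.8, 136.0]
eef_rot: [0.16, 0.987, -0.0, -0.001]
wrist_force: [0.7, -0.6, -0.7]
opening: -0.0
gripper_force: 0.0
time_s: 7.05
eef_pos: [605.8, 148.3, 132.1]
eef_rot: [0.161, 0.987, 0.0, 0.0]
wrist_force: [0.3, 1.3, 0.2]
opening: -0.003
gripper_force: 0.0
```

```bash
python3 -m inch '[[0,0,0,0.1,0,0,0],[0,0,0,0.2,0,0,0],[0,0,0,0.3,0,0,0],[0,0,0,0.4,0,0,0],[0,0,0,0.4,0,0,0]]'; python3 -m inch '[[0,0,0,0.1,0,0,0],[0,0,0,0.2,0,0,0],[0,0,0,0.2,0,0,0],[0,0,0,0.2,0,0,0],[0,0,0,0.2,0,0,0]]'
```

```text
time_s: 7.55
eef_pos: [606.6, 148.5, 130.6]
eef_rot: [0.161, 0.987, 0.001, 0.001]
wrist_force: [-2.5, -0.4, 10.4]
opening: 0.002
gripper_force: 5.2
time_s: 8.05
eef_pos: [607.5, 148.3, 128.5]
eef_rot: [0.161, 0.987, 0.001, 0.002]
wrist_force: [-0.4, -1.8, 8.3]
opening: 0.001
gripper_force: 4.1
```

```bash
python3 -m inch '[[0,0.1,0,0.1,0,0,0],[0,0.2,0,0.2,0,0,0],[0,0.2,0,0.2,0,0,0],[0,0.2,0,0.2,0,0,0],[0,0.2,0,0.2,0,0,0]]'; python3 -m inch '[[0,0,0,0.1,0,0,0],[0,0,0,0.2,0,0,0],[0,0,0,0.2,0,0,0],[0,0,0,0.2,0,0,0],[0,0,0,0.2,0,0,0]]'
```

```text
time_s: 8.55
eef_pos: [604.5, 148.7, 124.6]
eef_rot: [0.161, 0.987, 0.0, 0.001]
wrist_force: [1.8, 0.0, 4.9]
opening: -0.0
gripper_force: 2.4
time_s: 9.05
eef_pos: [604.7, 148.7, 124.3]
eef_rot: [0.161, 0.987, 0.001, 0.001]
wrist_force: [-0.9, -2.6, 13.0]
opening: 0.002
gripper_force: 6.2
```

```bash
python3 -m inch '[[0,0,0,-4,0,0,0],[0,1,0,-9,0,0,0],[0,2,0,-14,0,0,0],[0,3,0,-17,0,0,0],[0,3,0,-17,0,0,0]]'
cat > chk.py <<'E'
from blobs import *
o,im,d,T,B=blobs()
rr=np.hypot(B[:,3]-520,B[:,4]-169);m=(rr>70)&(rr<100)
q,e=fit(B[m,3:5]);q[2]=(q[2]+np.pi/8+.226)%(np.pi/4)-.226-np.pi/8
print(o["time_s"],o["eef_pos"].round(1),q.round(3),"fit",e.max().round(1))
for b in B[m]:
    k=round((np.arctan2(b[4]-q[1],b[3]-q[0])-q[2])/(np.pi/4))%8
    print("mark",k,b[3:].round(1),toolshift([b[3],b[4],b[5]+4]))
v=B[rr<30];print("vent",v.round(1))
E
python3 chk.py
```

```text
time_s: 9.55
eef_pos: [575.9, 160.1, 297.1]
eef_rot: [0.16, 0.987, 0.003, 0.003]
wrist_force: [1.2, 0.9, -0.7]
opening: -0.001
gripper_force: 0.0
9.55 [575.9 160.1 297.1] [ 5.20681e+02  1.70072e+02 -2.28000e-01] fit 32.7
mark 4 [435.4 189.  125.6] [14.22 -1.66 16.41]
mark 3 [475.3 241.7 130.3] [12.1   4.61 15.96]
mark 5 [450.3 157.2 116.2] [11.81 -4.21 17.35]
mark 5 [447.5 123.6 128.7] [11.   -7.48 16.08]
mark 2 [539.6 252.4 130.8] [ 6.34  7.65 15.93]
mark 6 [501.8  87.6 133.1] [ 4.71 -9.18 15.65]
mark 1 [593.  214.7 130.4] [ 0.08  5.75 15.97]
mark 7 [565.1  98.5 133.4] [-0.94 -6.15 15.63]
mark 0 [606.6 149.7 123.2] [-3.26  0.02 16.68]
vent [[765.  248.2 120.  520.5 169.4 141.7]]
```

```bash
python3 -m inch '[[0,3,3.8,2,0,0,0],[0,6.3,7.6,5,0,0,0],[0,6.3,7.6,10,0,0,0],[0,6.3,7.6,14,0,0,0],[0,6.3,7.6,15.2,0,0,0]]';python3 -m inch '[[0,0,0,0,0,0,0],[0,0,0,0.2,0,0,0],[0,0,0,0.4,0,0,0],[0,0,0,0.6,0,0,0],[0,0,0,0.6,0,0,0]]';  python3 -m inch '[[0,0,0,0.1,0,0,0],[0,0,0,0.2,0,0,0],[0,0,0,0.3,0,0,0],[0,0,0,0.3,0,0,0],[0,0,0,0.3,0,0,0]]'
```

```text
time_s: 10.1
eef_pos: [534.1, 248.8, 132.0]
eef_rot: [0.16, 0.987, -0.004, -0.006]
wrist_force: [-0.9, -0.1, -0.7]
opening: 0.004
gripper_force: 0.0
time_s: 10.6
eef_pos: [540.4, 250.5, 135.1]
eef_rot: [0.161, 0.987, 0.001, 0.001]
wrist_force: [-0.6, 0.2, 0.1]
opening: 0.003
gripper_force: 0.0
time_s: 11.1
eef_pos: [539.8, 250.5, 131.1]
eef_rot: [0.161, 0.987, 0.0, 0.0]
wrist_force: [0.1, -0.2, 1.4]
opening: 0.001
gripper_force: 0.3
```

```bash
python3 -m inch '[[0,0,0.1,0.1,0,0,0],[0,0,0.1,0.2,0,0,0],[0,0,0.1,0.3,0,0,0],[0,0,0.1,0.4,0,0,0],[0,0,0.1,0.4,0,0,0]]'; python3 -m inch '[[0,0,0,0.1,0,0,0],[0,0,0,0.2,0,0,0],[0,0,0,0.2,0,0,0],[0,0,0,0.2,0,0,0],[0,0,0,0.2,0,0,0]]'
```

```text
time_s: 11.6
eef_pos: [540.7, 252.3, 128.4]
eef_rot: [0.161, 0.987, 0.001, 0.001]
wrist_force: [-0.8, -0.3, 6.5]
opening: -0.0
gripper_force: 3.2
time_s: 12.1
eef_pos: [539.9, 251.2, 124.7]
eef_rot: [0.161, 0.987, -0.0, -0.0]
wrist_force: [0.5, 0.4, 0.5]
opening: -0.001
gripper_force: 0.4
```

```bash
python3 -m inch '[[0,0,0,0.1,0,0,0],[0,0,0,0.2,0,0,0],[0,0,0,0.2,0,0,0],[0,0,0,0.2,0,0,0],[0,0,0,0.2,0,0,0]]'
```

```text
time_s: 12.6
eef_pos: [540.1, 251.3, 124.4]
eef_rot: [0.161, 0.987, 0.0, -0.0]
wrist_force: [-2.8, -0.5, 8.5]
opening: -0.0
gripper_force: 4.2
```

```bash
python3 -m inch '[[0,0,0,-3.4,0,0,0],[0,-0.4,-4.5,-3.4,0,0,0],[0,-0.8,-9,-3.4,0,0,0],[0,-1.3,-13.5,-3.4,0,0,0],[0,-1.6,-17,-3.4,0,0,0]]';python3 -m inch '[[0,0,0,0.4,0,0,0],[0,0,0,0.9,0,0,0],[0,0,0,1.4,0,0,0],[0,0,0,1.7,0,0,0],[0,0,0,1.9,0,0,0]]';  python3 -m inch '[[0,0,0,0.1,0,0,0],[0,0,0,0.2,0,0,0],[0,0,0,0.3,0,0,0],[0,0,0,0.4,0,0,0],[0,0,0,0.4,0,0,0]]'
```

```text
time_s: 13.1
eef_pos: [500.4, 81.7, 156.7]
eef_rot: [0.162, 0.987, -0.0, -0.0]
wrist_force: [0.4, 0.9, 0.6]
opening: 0.004
gripper_force: 0.0
time_s: 13.6
eef_pos: [501.1, 86.1, 137.3]
eef_rot: [0.16, 0.987, -0.0, -0.0]
wrist_force: [0.1, 0.7, 0.0]
opening: -0.002
gripper_force: 0.0
time_s: 14.1
eef_pos: [501.5, 85.2, 134.4]
eef_rot: [0.161, 0.987, 0.0, 0.0]
wrist_force: [-0.2, -0.1, 1.0]
opening: -0.003
gripper_force: 0.7
```

```bash
python3 -m inch '[[0,0,0,0.1,0,0,0],[0,0,0,0.2,0,0,0],[0,0,0,0.3,0,0,0],[0,0,0,0.4,0,0,0],[0,0,0,0.4,0,0,0]]'; python3 -m inch '[[0,0,0,0.1,0,0,0],[0,0,0,0.2,0,0,0],[0,0,0,0.3,0,0,0],[0,0,0,0.3,0,0,0],[0,0,0,0.3,0,0,0]]'
```

```text
time_s: 14.6
eef_pos: [501.6, 84.0, 131.3]
eef_rot: [0.161, 0.987, -0.0, 0.0]
wrist_force: [-3.0, -2.6, 7.8]
opening: 0.002
gripper_force: 4.1
time_s: 15.1
eef_pos: [501.2, 85.4, 126.8]
eef_rot: [0.161, 0.987, 0.0, -0.0]
wrist_force: [-0.1, -0.7, -0.0]
opening: 0.005
gripper_force: 0.1
```

```bash
sed -i 's/if st\[i,4\]<40/if st[i,4]<90/' blobs.py; python3 -m inch '[[0,0,0,0.1,0,0,0],[0,0,0,0.2,0,0,0],[0,0,0,0.3,0,0,0],[0,0,0,0.3,0,0,0],[0,0,0,0.3,0,0,0]]'; python3 -m inch '[[0,-2,0.5,-5,0,0,0],[0,-4,3,-10,0,0,0],[0,-6.5,6,-14,0,0,0],[0,-6.5,6,-16,0,0,0],[0,-6.5,6,-16,0,0,0]]'; python3 chk.py
```

```text
time_s: 15.6
eef_pos: [501.5, 85.4, 126.3]
eef_rot: [0.161, 0.987, 0.001, -0.0]
wrist_force: [-6.4, -1.8, 16.0]
opening: -0.002
gripper_force: 7.9
time_s: 16.1
eef_pos: [585.4, 123.6, 288.8]
eef_rot: [0.16, 0.987, 0.002, 0.004]
wrist_force: [1.2, -1.0, 1.1]
opening: -0.003
gripper_force: 0.0
16.1 [585.4 123.6 288.8] [ 5.21307e+02  1.69285e+02 -2.26000e-01] fit 3.2
mark 4 [440.4 187.9 126.1] [15.72  1.65 15.54]
mark 3 [476.  241.9 130.2] [14.04  7.91 15.14]
mark 5 [448.  124.3 128.4] [12.97 -4.14 15.31]
mark 2 [540.9 255.8 122.7] [ 8.33 11.27 15.93]
mark 6 [501.5  84.8 126.1] [ 6.66 -6.19 15.56]
mark 1 [593.2 215.2 129.9] [ 2.08  9.07 15.22]
mark 7 [565.4  99.2 133.5] [ 1.05 -2.81 14.84]
mark 0 [606.9 150.  123.1] [-1.28  3.32 15.89]
vent [[868.  281.6  98.3 520.9 169.8 140.9]]
```

```bash
python3 -m inch '[[0,0.7,-2.8,5,0,0,0],[0,0.7,-2.8,9,0,0,0],[0,0.7,-2.8,12,0,0,0],[0,0.7,-2.8,13.6,0,0,0],[0,0.7,-2.8,14.4,0,0,0]]';python3 -m inch '[[0,0,0,0.1,0,0,0],[0,0,0,0.2,0,0,0],[0,0,0,0.3,0,0,0],[0,0,0,0.4,0,0,0],[0,0,0,0.4,0,0,0]]'
```

```text
time_s: 16.65
eef_pos: [563.7, 96.3, 136.5]
eef_rot: [0.161, 0.987, -0.001, -0.003]
wrist_force: [-0.0, 0.1, -0.2]
opening: -0.004
gripper_force: 0.0
time_s: 17.15
eef_pos: [566.8, 97.1, 136.6]
eef_rot: [0.161, 0.987, 0.0, 0.0]
wrist_force: [0.1, 1.2, -0.1]
opening: 0.002
gripper_force: 0.0
```

Contact expected at about 133.5; descend 6 mm, then by small steps.

```bash
python3 -m inch '[[0,0,0,0.2,0,0,0],[0,0,0,0.3,0,0,0],[0,0,0,0.4,0,0,0],[0,0,0,0.5,0,0,0],[0,0,0,0.5,0,0,0]]';python3 -m inch '[[0,0,0,0.1,0,0,0],[0,0,0,0.2,0,0,0],[0,0,0,0.3,0,0,0],[0,0,0,0.3,0,0,0],[0,0,0,0.3,0,0,0]]'
```

```text
time_s: 17.65
eef_pos: [567.7, 96.3, 132.8]
eef_rot: [0.161, 0.987, 0.0, 0.001]
wrist_force: [-0.3, -2.5, 6.7]
opening: -0.0
gripper_force: 3.7
time_s: 18.15
eef_pos: [565.9, 97.5, 127.5]
eef_rot: [0.16, 0.987, 0.0, -0.001]
wrist_force: [0.0, 0.2, 0.5]
opening: 0.001
gripper_force: 0.0
```

```bash
python3 -m inch '[[0,0,0,0.1,0,0,0],[0,0,0,0.2,0,0,0],[0,0,0,0.3,0,0,0],[0,0,0,0.3,0,0,0],[0,0,0,0.3,0,0,0]]';python3 -m inch '[[0,0,0,-3.2,0,0,0],[0,3.5,2.9,-3.2,0,0,0],[0,7,5.8,-3.2,0,0,0],[0,10.5,8.7,-3.2,0,0,0],[0,13.2,11,-3.2,0,0,0]]';python3 -m inch '[[0,0,0,0.4,0,0,0],[0,0,0,0.9,0,0,0],[0,0,0,1.4,0,0,0],[0,0,0,1.8,0,0,0],[0,0,0,2.0,0,0,0]]';python3 -m inch '[[0,0,0,0.1,0,0,0],[0,0,0,0.2,0,0,0],[0,0,0,0.3,0,0,0],[0,0,0,0.4,0,0,0],[0,0,0,0.5,0,0,0]]'
```

```text
time_s: 18.65
eef_pos: [566.2, 97.6, 126.8]
eef_rot: [0.16, 0.987, 0.001, -0.0]
wrist_force: [-5.0, -0.4, 12.0]
opening: -0.002
gripper_force: 5.8
time_s: 19.15
eef_pos: [474.1, 246.0, 156.9]
eef_rot: [0.16, 0.987, 0.0, -0.0]
wrist_force: [0.1, 0.8, -1.1]
opening: -0.003
gripper_force: 0.0
time_s: 19.65
eef_pos: [476.5, 241.9, 136.3]
eef_rot: [0.162, 0.987, -0.0, -0.0]
wrist_force: [0.6, 0.0, 0.4]
opening: -0.003
gripper_force: 0.0
time_s: 20.15
eef_pos: [476.2, 243.3, 132.1]
eef_rot: [0.161, 0.987, 0.0, 0.0]
wrist_force: [1.2, 0.5, 0.4]
opening: -0.002
gripper_force: 0.0
```

```bash
python3 -m inch '[[0,0,0,0.1,0,0,0],[0,0,0,0.2,0,0,0],[0,0,0,0.3,0,0,0],[0,0,0,0.4,0,0,0],[0,0,0,0.4,0,0,0]]';python3 -m inch '[[0,0,0,0.1,0,0,0],[0,0,0,0.2,0,0,0],[0,0,0,0.2,0,0,0],[0,0,0,0.2,0,0,0],[0,0,0,0.2,0,0,0]]'
```

```text
time_s: 20.65
eef_pos: [476.0, 244.2, 129.7]
eef_rot: [0.16, 0.987, 0.001, -0.0]
wrist_force: [-3.8, -0.1, 10.0]
opening: -0.002
gripper_force: 4.7
time_s: 21.15
eef_pos: [475.4, 245.0, 127.2]
eef_rot: [0.16, 0.987, 0.001, -0.001]
wrist_force: [-4.0, 2.0, 6.6]
opening: -0.004
gripper_force: 3.5
```

```bash
python3 -m inch '[[0,0,-0.1,0.1,0,0,0],[0,0,-0.1,0.2,0,0,0],[0,0,-0.1,0.2,0,0,0],[0,0,-0.1,0.2,0,0,0],[0,0,-0.1,0.2,0,0,0]]';python3 -m inch '[[0,0,0,0.1,0,0,0],[0,0,0,0.2,0,0,0],[0,0,0,0.2,0,0,0],[0,0,0,0.2,0,0,0],[0,0,0,0.2,0,0,0]]'
```

```text
time_s: 21.65
eef_pos: [476.0, 242.8, 124.2]
eef_rot: [0.161, 0.987, 0.0, 0.0]
wrist_force: [-1.2, 1.9, 2.2]
opening: 0.001
gripper_force: 1.4
time_s: 22.15
eef_pos: [476.1, 242.9, 123.8]
eef_rot: [0.161, 0.987, 0.001, 0.0]
wrist_force: [-3.7, 1.1, 12.3]
opening: 0.003
gripper_force: 6.1
```

```bash
python3 -m inch '[[0,0,0,-3.4,0,0,0],[0,-0.3,-4,-3.4,0,0,0],[0,-0.7,-8,-3.4,0,0,0],[0,-1.1,-12.1,-3.4,0,0,0],[0,-1.1,-12.1,-3.4,0,0,0]]';python3 -m inch '[[0,0,0,0.4,0,0,0],[0,0,0,0.9,0,0,0],[0,0,0,1.5,0,0,0],[0,0,0,2.0,0,0,0],[0,0,0,2.2,0,0,0]]';python3 -m inch '[[0,0,0,0.1,0,0,0],[0,0,0,0.2,0,0,0],[0,0,0,0.3,0,0,0],[0,0,0,0.4,0,0,0],[0,0,0,0.5,0,0,0]]'
```

```text
time_s: 22.65
eef_pos: [446.9, 117.3, 155.3]
eef_rot: [0.165, 0.986, -0.001, -0.001]
wrist_force: [0.4, 0.3, 0.4]
opening: 0.003
gripper_force: 0.0
time_s: 23.15
eef_pos: [447.4, 124.4, 132.9]
eef_rot: [0.16, 0.987, -0.001, -0.001]
wrist_force: [0.3, -0.3, -0.1]
opening: 0.001
gripper_force: 0.0
time_s: 23.65
eef_pos: [448.0, 124.1, 129.1]
eef_rot: [0.161, 0.987, 0.0, 0.0]
wrist_force: [0.5, 0.4, 0.7]
opening: 0.001
gripper_force: 0.0
```

```bash
python3 -m inch '[[0,0,0,0.1,0,0,0],[0,0,0,0.2,0,0,0],[0,0,0,0.3,0,0,0],[0,0,0,0.3,0,0,0],[0,0,0,0.3,0,0,0]]';python3 -m inch '[[0,0,0,0.1,0,0,0],[0,0,0,0.2,0,0,0],[0,0,0,0.2,0,0,0],[0,0,0,0.2,0,0,0],[0,0,0,0.2,0,0,0]]'
```

```text
time_s: 24.15
eef_pos: [447.6, 123.8, 127.5]
eef_rot: [0.161, 0.987, -0.0, -0.0]
wrist_force: [-5.3, -2.5, 11.8]
opening: 0.004
gripper_force: 5.8
time_s: 24.65
eef_pos: [447.0, 123.4, 124.4]
eef_rot: [0.161, 0.987, -0.001, -0.001]
wrist_force: [-3.3, -2.1, 5.1]
opening: -0.001
gripper_force: 2.7
```

```bash
python3 -m inch '[[0,0,0,0.1,0,0,0],[0,0,0,0.2,0,0,0],[0,0,0,0.2,0,0,0],[0,0,0,0.2,0,0,0],[0,0,0,0.2,0,0,0]]';python3 -m inch '[[0,0,0,0.1,0,0,0],[0,0,0,0.2,0,0,0],[0,0,0,0.2,0,0,0],[0,0,0,0.2,0,0,0],[0,0,0,0.2,0,0,0]]'
```

```text
time_s: 25.15
eef_pos: [448.0, 124.1, 122.2]
eef_rot: [0.161, 0.987, 0.0, 0.0]
wrist_force: [-1.5, -1.8, 3.6]
opening: 0.004
gripper_force: 2.2
time_s: 25.65
eef_pos: [448.2, 124.1, 121.7]
eef_rot: [0.161, 0.987, 0.0, 0.0]
wrist_force: [-5.8, -3.2, 16.5]
opening: -0.002
gripper_force: 7.9
```

```bash
python3 -m inch '[[0,0,0,-3.9,0,0,0],[0,-2.9,3.5,-3.9,0,0,0],[0,-5.8,7,-3.9,0,0,0],[0,-8.7,10.5,-3.9,0,0,0],[0,-11,13.2,-3.9,0,0,0]]';python3 -m inch '[[0,0,0,0.4,0,0,0],[0,0,0,0.9,0,0,0],[0,0,0,1.5,0,0,0],[0,0,0,2.0,0,0,0],[0,0,0,2.2,0,0,0]]';python3 -m inch '[[0,0,0,0.1,0,0,0],[0,0,0,0.2,0,0,0],[0,0,0,0.3,0,0,0],[0,0,0,0.4,0,0,0],[0,0,0,0.5,0,0,0]]'
```

```text
time_s: 26.15
eef_pos: [595.9, 216.6, 158.4]
eef_rot: [0.16, 0.987, 0.0, 0.0]
wrist_force: [-0.3, -0.3, 1.6]
opening: 0.0
gripper_force: 0.0
time_s: 26.65
eef_pos: [593.2, 213.7, 136.6]
eef_rot: [0.161, 0.987, 0.0, -0.0]
wrist_force: [-0.7, -0.0, 0.8]
opening: -0.001
gripper_force: 0.0
time_s: 27.15
eef_pos: [594.2, 214.4, 132.1]
eef_rot: [0.161, 0.987, 0.0, 0.0]
wrist_force: [0.5, 0.7, -0.7]
opening: -0.001
gripper_force: 0.0
```

```bash
python3 -m inch '[[0,0,0,0.1,0,0,0],[0,0,0,0.2,0,0,0],[0,0,0,0.3,0,0,0],[0,0,0,0.4,0,0,0],[0,0,0,0.5,0,0,0]]';python3 -m inch '[[0,0,0,0.1,0,0,0],[0,0,0,0.2,0,0,0],[0,0,0,0.2,0,0,0],[0,0,0,0.2,0,0,0],[0,0,0,0.2,0,0,0]]'
```

```text
time_s: 27.65
eef_pos: [595.1, 215.0, 128.9]
eef_rot: [0.161, 0.987, 0.001, 0.001]
wrist_force: [0.0, 0.3, 7.4]
opening: 0.003
gripper_force: 3.6
time_s: 28.15
eef_pos: [595.9, 215.4, 126.6]
eef_rot: [0.161, 0.987, 0.001, 0.002]
wrist_force: [2.3, 2.5, 5.2]
opening: 0.002
gripper_force: 2.5
```

```bash
python3 -m inch '[[0,0.1,0,0.1,0,0,0],[0,0.1,0,0.2,0,0,0],[0,0.1,0,0.3,0,0,0],[0,0.1,0,0.3,0,0,0],[0,0.1,0,0.3,0,0,0]]';python3 -m inch '[[0,0,0,0.1,0,0,0],[0,0,0,0.2,0,0,0],[0,0,0,0.2,0,0,0],[0,0,0,0.2,0,0,0],[0,0,0,0.2,0,0,0]]'
```

```text
time_s: 28.65
eef_pos: [593.8, 214.9, 123.8]
eef_rot: [0.161, 0.987, 0.001, 0.001]
wrist_force: [-0.6, 1.3, 10.6]
opening: 0.001
gripper_force: 5.2
time_s: 29.15
eef_pos: [593.9, 214.9, 123.6]
eef_rot: [0.161, 0.987, 0.001, 0.001]
wrist_force: [-4.2, -0.3, 17.9]
opening: 0.001
gripper_force: 9.0
```

```bash
python3 -m inch '[[0,0,0,-4,0,0,0],[0,-1,-2,-9,0,0,0],[0,-1.4,-5,-14,0,0,0],[0,-1.4,-8,-17,0,0,0],[0,-1.4,-8,-17,0,0,0]]'; python3 chk.py
```

```text
time_s: 29.65
eef_pos: [582.5, 128.5, 295.4]
eef_rot: [0.164, 0.986, 0.001, 0.003]
wrist_force: [0.4, -1.0, 0.4]
opening: 0.003
gripper_force: 0.0
29.65 [582.5 128.5 295.4] [ 5.20976e+02  1.69163e+02 -2.26000e-01] fit 2.5
mark 4 [437.7 188.5 125.9] [15.57  0.81 16.27]
mark 3 [474.6 243.6 122.9] [13.85  7.21 16.6 ]
mark 5 [445.9 122.5 120.4] [12.67 -5.18 16.83]
mark 2 [540.6 254.6 122.9] [ 7.95 10.38 16.63]
mark 6 [501.6  85.1 125.9] [ 6.18 -6.93 16.29]
mark 1 [595.2 215.9 123. ] [ 1.54  8.47 16.63]
mark 7 [566.7  96.2 126.3] [ 0.38 -3.78 16.28]
mark 0 [606.4 149.6 123.1] [-1.65  2.56 16.62]
vent [[813.  276.3 102.6 520.8 169.4 139.4]]
```

```bash
python3 -m inch '[[0,3.5,0.7,4,0,0,0],[0,6.9,1.3,8,0,0,0],[0,6.9,1.3,11,0,0,0],[0,6.9,1.3,13,0,0,0],[0,6.9,1.3,14,0,0,0]]';python3 -m inch '[[0,0,0,0.1,0,0,0],[0,0,0,0.3,0,0,0],[0,0,0,0.5,0,0,0],[0,0,0,0.7,0,0,0],[0,0,0,0.9,0,0,0]]'
```

```text
time_s: 30.2
eef_pos: [516.3, 168.9, 145.4]
eef_rot: [0.16, 0.987, -0.002, -0.003]
wrist_force: [0.7, 0.1, 0.2]
opening: 0.003
gripper_force: 0.0
time_s: 30.7
eef_pos: [520.3, 168.7, 141.6]
eef_rot: [0.161, 0.987, 0.0, 0.001]
wrist_force: [-0.4, 0.6, 0.4]
opening: -0.001
gripper_force: 0.0
```

```bash
python3 -m inch '[[0,0,0,0.2,0,0,0],[0,0,0,0.4,0,0,0],[0,0,0,0.6,0,0,0],[0,0,0,0.7,0,0,0],[0,0,0,0.7,0,0,0]]';python3 -m inch '[[0,0,0,0.1,0,0,0],[0,0,0,0.2,0,0,0],[0,0,0,0.3,0,0,0],[0,0,0,0.3,0,0,0],[0,0,0,0.3,0,0,0]]'
```

```text
time_s: 31.2
eef_pos: [520.1, 168.6, 134.2]
eef_rot: [0.161, 0.987, 0.0, 0.0]
wrist_force: [0.3, -0.2, 3.0]
opening: 0.004
gripper_force: 1.5
time_s: 31.7
eef_pos: [520.1, 168.6, 132.2]
eef_rot: [0.161, 0.987, 0.0, 0.0]
wrist_force: [-2.5, -0.1, 10.3]
opening: -0.005
gripper_force: 4.8
```

```bash
python3 -m inch '[[0,0,0,0.1,0,0,0],[0,0,0,0.2,0,0,0],[0,0,0,0.2,0,0,0],[0,0,0,0.2,0,0,0],[0,0,0,0.2,0,0,0]]';python3 -m inch '[[0,0,0,0.05,0,0,0],[0,0,0,0.1,0,0,0],[0,0,0,0.1,0,0,0],[0,0,0,0.1,0,0,0],[0,0,0,0.1,0,0,0]]'
```

```text
time_s: 32.2
eef_pos: [520.2, 168.7, 131.7]
eef_rot: [0.161, 0.987, 0.001, 0.0]
wrist_force: [-6.2, -2.7, 18.1]
opening: 0.001
gripper_force: 9.1
time_s: 32.7
eef_pos: [520.3, 168.7, 131.6]
eef_rot: [0.161, 0.987, 0.001, 0.0]
wrist_force: [-8.0, -2.8, 23.1]
opening: 0.0
gripper_force: 11.4
```

```bash
python3 -m inch '[[0,0,0,-2,0,0,0],[0,-2,0,-6,0,0,0],[0,-4,0,-11,0,0,0],[0,-6.5,-2,-16,0,0,0],[0,-6.5,-2,-16,0,0,0]]';python3 -m inch '[[0,0,0,0,0,0,0],[0,0,0,0,0,0,0],[0,0,0,0,0,0,0],[0,0,0,0,0,0,0],[0,0,0,0,0,0,0]]'; python3 chk.py; python3 -c "
from h import *
cv2.imwrite('pics/w2.png',manip.get_image('wrist')[0])"
```

```text
time_s: 33.2
eef_pos: [578.3, 126.2, 292.8]
eef_rot: [0.163, 0.987, 0.001, 0.004]
wrist_force: [1.0, -0.9, 1.0]
opening: 0.002
gripper_force: 0.0
time_s: 33.7
eef_pos: [574.3, 129.6, 286.9]
eef_rot: [0.16, 0.987, -0.0, -0.001]
wrist_force: [0.3, 0.2, 0.0]
opening: 0.003
gripper_force: 0.0
33.7 [574.3 129.6 286.9] [ 5.20842e+02  1.69426e+02 -2.27000e-01] fit 2.0
mark 4 [437.2 188.8 125.9] [14.89  1.3  15.75]
mark 3 [474.8 243.4 122.9] [13.05  7.67 16.04]
mark 5 [446.2 122.7 120.4] [11.94 -4.69 16.29]
mark 2 [540.7 254.4 123.1] [ 7.15 10.8  16.01]
mark 6 [501.5  85.4 126. ] [ 5.51 -6.48 15.73]
mark 1 [595.2 215.7 122.9] [ 0.75  8.85 16.03]
mark 7 [566.6  96.5 126.3] [-0.31 -3.37 15.7 ]
mark 0 [606.3 149.8 123. ] [-2.39  2.95 16.01]
vent [[782.  278.8 112.5 520.7 169.5 131.4]]
```

View pics/w2.png

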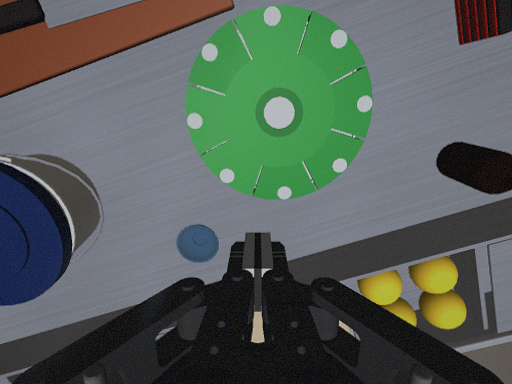

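The picture shows all eight marks flush round the lid (272,16 to 284,193) and the vent plug at (279,112), down 8 mm (139.4 to 131.4). The arm is clear of everything.

```bash
python3 -c "
from bench import manip
print(manip.close_job())"
```

```text
the job is handed in; nothing more can be done
None
```

The job is handed in: all eight rim fields are snapped down and stayed down, and the vent plug was pushed fully in only after that. The highest force I read on lid or plug was about 25 N.

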